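# Shut and lock the purifier's cartridge cover

### The arm

A 6-joint arm with a two-finger parallel gripper is mounted at the origin on a cart in front of the work surface, level with it; the furniture and walls round the work are solid. World frame = base frame: x ahead of the robot, y to its left, z up, the work surface at z = 0. Lengths are in m, angles in rad, forces in N, time in s.
With the tool pointing down it reaches from about 0.4 to 0.825 m from the base axis. Payload 7 kg.
Tool frame: the origin (TCP) lies on the centre line of the jaws, within the pads' length; the fingertips stand 25 mm ahead of it and the grasp point (between the pads) lies 6 mm ahead of it; z points along the fingers, y is the line along which they close (so a half turn about z gives the same grasp; the last joint's range is limited). The gripper opens to 88 mm and grips with 3 to 60 N. Pads are 19 mm wide; open, the fingers measure 130 mm over their backs; the gripper's body (78 mm by 193 mm) begins 47 mm behind the grasp point.
Start: joints at [1.483, 0.359, 0.012, 0, -1.224, -0.288], TCP at [0.248, 0.628, 0.217] pointing down, gripper open.
Joint ranges: [-3.07, 3.07], [-1.43, 2.12], [-1.02, 1.25], [-3.03, 1.67], [-3.05, -0], [-3.03, 3.03]. Speed limits (rad/s): [2.39, 2.39, 3.01, 3.14, 3.14, 3.14].

### API

Orientations are given as [roll, pitch, yaw] about the fixed x, y, z axes, in that order (R = Rz(yaw) Ry(pitch) Rx(roll)).
In Python, from station import readout, vision, arm gives the robot as it stands. The module is installed in compiled form; this text tells all that it offers.
- The arm moves only by the tool carry_out, never from a script. Its argument "commands" is a list of rows, each an object with "dp": the shift along the tool's x, y, z in m, a list of three; "rotation": the turn, a rotation vector about the tool's x, y, z in degrees, a list of three. In form: [{"dp": [dx, dy, dz], "rotation": [wx, wy, wz]}, ...]. A call has 1 to 8 rows; each row shifts and turns the commanded pose from where the row before left it, along the tool's axes as they then stand; what a row does not reach is not made up. A row lasts 1/8 s, in which the tool goes at most 62.5 mm and 10.7 degrees, less where a joint would pass 70% of its speed; a pose out of reach is approached as far as the arm can. A call with a gripper value outside its range is refused whole. "grip" is the finger opening in m, from 0 to 0.0876, set as the call begins (left out, the last holds). The fingers move at their own pace and stop on an object; "force" is the grip in N (left out, the last holds). Time passes only in rows, so rows that do not move let the fingers close. It gives the time, the measured TCP pose, the force, the opening and the grip force at its end, in the units of the state.
- readout.get_state(): the state, without advancing time (a new reading comes with each control period).
- vision.grab_frame(name): name is "side" or "top"; returns (picture, depth): 384x512x3 uint8, red, green, blue; 384x512 float32, m along the optical axis (not along the pixel's ray), 0 where there is no reading.
- vision.calibration(name): a dict with "fovy" (degrees; the focal length in pixels is half the picture's height over the tangent of half this angle, whatever the lens; pixels are square), "cx", "cy" (the principal point, pixels), "origin" and "attitude" of the camera in the world. Camera axes: x right, y down, z forward; pixel columns grow to the right and rows downward; lengths in m; the calibration is good to about 2 mm. A picture is of the moment at which its call begins. calibration takes no time and is no camera call.
- arm.job_done(): hands the job in; it is judged then, once.
Trained networks look in the newest picture that a camera, given by its name, has taken for a name from the list of things; names that differ only in an ending like _2 or _b are one class to them, and where a whole thing is asked for, a point or a joint stands for the part that bears it (a point fixed in the world has none). Each returns a list of dicts, best first, with "score" (0 to 1); they miss things now and then, are a little off and sometimes report something else, mostly with a low value. They report only what shows in the picture. A call takes as long as a camera call.
- vision.trace(label, camera): "pixels" (384x512 bool, what is visible of it) and "position" ([row, column] in pixels, amid what is visible of it).
The state is a dict: "t": time; "q": joint angles; "qd": joint speeds; "joint_efforts": joint torques, N m; "eef_pos": TCP position; "ee_rot": TCP orientation; "force": force on the tool from outside, world axes, zero at the start; "moment": the same for the moment, N m; "width": finger opening in m; "gripper_force": force on a finger pad.
Only numpy, scipy, OpenCV 4.12 (cv2) and the standard library are available. Lean on these libraries where they do the work, as an engineer would, in place of code of your own. Each camera call takes 0.05 s, during which the arm holds its last target. There are 200 camera calls.

### The job

The filter cartridges of the white water purifier have been changed and its grey hinged cover still stands ajar. Press the cover down onto its rim with the fingertips, then set the fingertips in the slot of each of the two black quarter-turn fasteners and turn both clockwise, a full quarter turn to the stop, so that they draw the cover flush and lock it. Only push and turn: do not swing the cover further open, and leave the things standing round the purifier where they are.

Things in the scene. Friction and masses are not known exactly. Their poses are not given: they have to be found in the camera images.
- purifier: low white benchtop water purifier on a dark plinth, 190 mm deep (x) by 280 mm wide (y), fixed to the worktop; rim 122 mm high, face of the shut cover 134 mm above the worktop. Origin: centre of its underside; x points from the front (display and spout) to the rear (hinge), z up
- cover (a joint): opening angle (rad) of the stiff-hinged grey cover (174 by 274 mm, 6.5 mm thick, over the whole top), hinged at the rear: 0 flush and shut, 0.45 to 0.75 at the start; stays where left, 2 N at its front edge moves it. Pressed flush (10 N) and let go, it rises on two sprung buffers and rests 3 to 5 mm proud at the front (0.015 to 0.03). The cams catch below 0.04 and draw it to 0
- cover_press (a point): point on the outer face of the cover, on the ribbed pad midway between the fasteners, 118 mm from the hinge axis, 56 mm from the front edge. It moves with the cover: its x axis runs along the cover from front to rear, z is the cover's outward normal. The bare face between the two fasteners is about 80 mm wide
- fastener_left (a joint): angle (rad) of the left quarter-turn fastener (purifier's +y side): 0 open, slot parallel to the cover's front edge; 1.571 locked at its stop, slot pointing to the front edge. Grows clockwise seen from above; 0 to 0.3 at the start; stays where left. Takes 0.05 to 0.25 N m. Turned before the cover is down, its cam tongue lands on top of its keeper and the cover cannot shut
- fastener_right (a joint): the same for the right fastener (purifier's -y side); it too locks clockwise
- slot_left (a point): on the left fastener's turning axis, level with the top of its black round head (64 mm across, top 22 mm above the cover). A straight slot 28 mm wide, 17 mm deep runs right across the head, open at the top and both ends; narrow shut fingertips spin idle at its middle, so spread them along it or push near its ends. The point's y axis lies along the slot, z along the turning axis, up
- slot_right (a point): the same for the right fastener. The two axes stand 78 mm left and right of the cover's middle, 118 mm from the hinge axis
- jar: bystander: clear sample jar with a white screw lid, 63 mm in diameter, 98 mm high, to the left of the purifier; origin at the centre of its underside
- cup: bystander: closed white sample cup, 66 by 59 mm, 105 mm high, to the left and farther back; origin at the centre of its underside
- wash_bottle: bystander: white wash bottle with a red cap and bent spout, 65 by 109 mm, 215 mm high, to the right of the purifier; origin under its middle
- timer: bystander: white lab timer standing on edge, 22 by 62 mm, 68 mm high, to the right and nearer; origin at the centre of its underside
- cover_hinge (a point): middle of the cover's hinge axis, at (83, 0, 130) mm in the purifier's frame; the axis runs along the purifier's y and does not move

How it is judged:
On the way:
1. the cover is pressed down onto its rim while both fasteners are still open (value of joint cover below 0.04 rad and value of joint each of fastener_left, fastener_right below 0.6 rad), for 0.2 s.
At the end, for the whole second after the job is handed in: The cover is drawn flush (below 0.010 rad), both fasteners are within 0.14 rad (8 degrees) of their locked stops, and the jar, cup, wash bottle and timer stand within 30 mm of where they stood (value of joint cover below 0.01 rad and value of joint each of fastener_left, fastener_right above 1.43 rad and distance of each of jar, cup, wash_bottle, timer from where it was at the start of the episode below 0.03 m); the robot touches nothing.
It fails at once if the cover is lifted or swung further open instead of pressed down (value of joint cover above 0.85 rad).
It fails at once if the jar, cup, wash bottle or timer is lifted, carried or knocked away (distance of any of jar, cup, wash_bottle, timer from where it was at the start of the episode above 0.03 m).
It also fails if it takes over 69 s, if anything falls off the work surface, if the arm or the gripper's body presses on something with over 40 N, if the wrist force passes 120 N, or if a joint passes its speed limit or range.

## Working session

There is one attempt and no reset: what is moved stays moved. The work goes in short steps, Python scripts to look and compute and a tool call to move; the robot and the scene stay as the last step left them, time stands still between calls to the robot, and variables do not carry over. Pictures are saved under pics/ and viewed, at most 10 in all, crops included, and the job is handed in when it is done.

Besides the shell and the picture viewer there is one more tool, called as a command line: name --argument value ..., lists and objects as JSON in quotes. carry_out: Moves the arm, as the interface text tells. Its arguments: {"type":"object","properties":{"commands":{"type":"array"},"grip":{"type":"number"},"force":{"type":"number"}},"required":["commands"]}

```bash
mkdir -p pics
cat > h.py <<'E'
import numpy as np, cv2
from scipy.spatial.transform import Rotation as R
from station import readout, vision, arm
def cam(n):
    c=vision.calibration(n); f=192/np.tan(np.radians(c['fovy'])/2)
    a=np.array(c['attitude'],float)
    M=a if a.shape==(3,3) else R.from_euler('xyz',a).as_matrix()
    return c,f,M,np.array(c['origin'])
def pts(n,d):
    c,f,M,o=cam(n); v,u=np.mgrid[:384,:512]
    P=np.stack([(u-c['cx'])/f*d,(v-c['cy'])/f*d,d],-1)
    return P@M.T+o
E
python3 - <<'E'
from h import *
for n in('side','top'):
    print(n,vision.calibration(n))
    im,d=vision.grab_frame(n); cv2.imwrite(f'pics/{n}0.png',im[:,:,::-1]); np.save(n+'0.npy',d)
    P=pts(n,d)
    for l in('purifier','cover','fastener_left','fastener_right','jar','cup','wash_bottle','timer'):
        for r in vision.trace(l,n)[:2]:
            m=r['pixels']&(d>0); print(l,round(r['score'],2),np.round(r['position']),m.sum(),np.round(np.median(P[m],0),3) if m.any() else '', np.round(np.percentile(P[m],[2,98],axis=0),3).tolist() if m.any() else '')
            np.save(f'm_{n}_{l}.npy',r['pixels']) if r is not None else 0
print(readout.get_state())
E
```

```text
side {'fovy': 57.53676636736594, 'cx': 260.55978903239037, 'cy': 192.35691962419293, 'origin': array([ 0.16759877, -0.43273361,  1.01021804]), 'attitude': array([-2.54855510e+00, -5.93416158e-04, -6.02177783e-01])}
purifier 0.61 [220. 268.] 6960 [ 0.464 -0.05   0.115] [[0.39, -0.165, 0.029], [0.577, 0.11, 0.241]]
cover 0.78 [207. 278.] 2761 [ 0.488 -0.036  0.212] [[0.438, -0.155, 0.134], [0.571, 0.104, 0.243]]
fastener_left 0.8 [175. 259.] 288 [0.483 0.048 0.216] [[0.461, 0.024, 0.18], [0.518, 0.082, 0.243]]
fastener_right 0.92 [214. 294.] 355 [ 0.487 -0.106  0.225] [[0.466, -0.131, 0.202], [0.521, -0.074, 0.243]]
jar 0.9 [147. 184.] 446 [0.404 0.406 0.065] [[0.379, 0.392, -0.0], [0.438, 0.446, 0.098]]
jar 0.69 [309. 300.] 285 [ 0.417 -0.276  0.06 ] [[0.399, -0.301, 0.013], [0.438, -0.252, 0.068]]
cup 0.81 [136. 222.] 373 [0.541 0.356 0.085] [[0.522, 0.343, 0.004], [0.572, 0.394, 0.105]]
cup 0.41 [178. 252.] 302 [0.481 0.049 0.219] [[0.459, 0.024, 0.165], [0.531, 0.093, 0.243]]
wash_bottle 0.85 [276. 342.] 762 [ 0.537 -0.284  0.12 ] [[0.521, -0.306, 0.014], [0.568, -0.255, 0.205]]
wa
[... 1471 characters left out ...]
, -0.245, 0.074]]
{'t': 0.9, 'q': array([ 1.48313795e+00,  3.58561836e-01,  1.19054556e-02, -7.45027297e-06,
       -1.22410102e+00, -2.88090083e-01]), 'qd': array([ 5.51140600e-04,  5.44910409e-04,  1.31662035e-04, -1.40926650e-04,
       -1.20469265e-03,  7.59426889e-05]), 'joint_efforts': array([ 4.14218757e-04, -5.82354140e+01,  2.93296909e+01,  7.00257272e+00,
        1.22787713e-02, -2.94564995e-05]), 'eef_pos': array([0.24771682, 0.6278792 , 0.21738698]), 'ee_rot': array([-3.14155732e+00,  1.77792707e-05, -3.75750994e-01]), 'force': array([0.96785178, 0.3534544 , 0.31919529]), 'moment': array([ 0.07626463, -0.07223583,  0.00483309]), 'gripper_force': 0.0, 'width': 0.08767085992069647}
```

Run:
```python
from h import *
a=cv2.imread('pics/side0.png')[110:330,150:400]; b=cv2.imread('pics/top0.png')[120:260,180:380]
a=cv2.resize(a,(500,440),interpolation=cv2.INTER_CUBIC); b=cv2.resize(b,(300,210))
o=np.zeros((440,800,3),np.uint8); o[:,:500]=a; o[:210,500:]=b; cv2.imwrite('pics/c0.png',o)
for n in('side','top'):
    d=np.load(n+'0.npy');P=pts(n,d)
    cm=np.load(f'm_{n}_cover.npy') if n=='side' else None
    m=(d>0)&(P[...,0]>.40)&(P[...,0]<.62)&(P[...,1]>-.19)&(P[...,1]<.13)&(P[...,2]>.136)
    Q=P[m]
    # RANSAC plane
    rng=np.random.default_rng(0);best=0
    for _ in range(1500):
        s=Q[rng.choice(len(Q),3,False)];nn=np.cross(s[1]-s[0],s[2]-s[0]);nn/=np.linalg.norm(nn)+1e-12
        if abs(nn[2])<.6: continue
        k=abs((Q-s[0])@nn)<.002
        if k.sum()>best:best=k.sum();K=k
    c=Q[K].mean(0);nn=np.linalg.svd(Q[K]-c)[2][2];nn*=np.sign(nn[2])
    print(n,len(Q),best,'n',nn.round(3),'ang',np.arccos(nn[2]),'yaw',np.arctan2(nn[1],nn[0]), 'c',c.round(4))
    h=(Q-c)@nn
    print(np.histogram(h,bins=np.arange(-.03,.04,.004)))
    hy=np.array([-nn[1],nn[0],0]);hy/=np.linalg.norm(hy);hx=np.cross(hy,nn)
    if hx[0]<0: hx,hy=-hx,-hy
    print('hx',hx,'hy',hy)
    L=Q[K]-c; print('plane ext x',np.percentile(L@hx,[0.5,99.5]),'y',np.percentile(L@hy,[.5,99.5]))
    T=Q[(h>.017)&(h<.027)]-c; 
    for s in(1,-1):
        t=T[(T@hy)*s>0]; t2=np.c_[t@hx,t@hy].astype(np.float32)
        (cx,cy),rr=cv2.minEnclosingCircle(t2); md=np.median(t@nn)
        print('head',s,len(t),cx,cy,rr,md,'world',c+cx*hx+cy*hy+md*nn)
```

```text
side 11336 1706 n [0.646 0.029 0.763] ang 0.7025885464954097 yaw 0.04522458120923558 c [ 0.5003 -0.035   0.1946]
(array([   2,    0,    0,   52,   46,    5,  151, 1741,  186,   95,   95,
        101,  170,   63,   32,   66,   78]), array([-0.03 , -0.026, -0.022, -0.018, -0.014, -0.01 , -0.006, -0.002,
        0.002,  0.006,  0.01 ,  0.014,  0.018,  0.022,  0.026,  0.03 ,
        0.034,  0.038]))
hx [ 0.76239173  0.03450237 -0.64619536] hy [-0.04520917  0.99897754  0.        ]
plane ext x [-0.07624779  0.08985453] y [-0.12295886  0.14809244]
head 1 109 -0.020395949482917786 0.08966377377510071 0.033764585852622986 0.0209759050519641 world [0.49421185 0.05445019 0.22375608]
head -1 154 0.03359757363796234 -0.09970545768737793 0.09699125587940216 0.02128069533373491 world [ 0.54413405 -0.13285361  0.18909832]
top 6328 1699 n [0.644 0.025 0.765] ang 0.7003972730891564 yaw 0.03862607186854804 c [ 0.5068 -0.025   0.1921]
(array([   0,    0,    0,    0,    0,    8,  450, 1715,  422,   91,   73,
         76,  139,   89,   35,   38,   41]), array([-0.03 , -0.026, -0.022, -0.018, -0.014, -0.01 , -0.006, -0.002,
        0.002,  0.006,  0.01 ,  0.014,  0.018,  0.022,  0.026,  0.03 ,
        0.034,  0.038]))
hx [ 0.7640159   0.02952562 -0.64452149] hy [-0.03861647  0.99925411  0.        ]
plane ext x [-0.08546464  0.08691924] y [-0.13129388  0.13971533]
head 1 119 -0.029593154788017273 0.08114940673112869 0.0328541100025177 0.020093624233437395 world [0.49401793 0.0556662  0.22658626]
head -1 141 0.03823672607541084 -0.08084748685359955 0.10162988305091858 0.02206554606910875 world [ 0.55336678 -0.10415807  0.18437615]
```

View pics/c0.png

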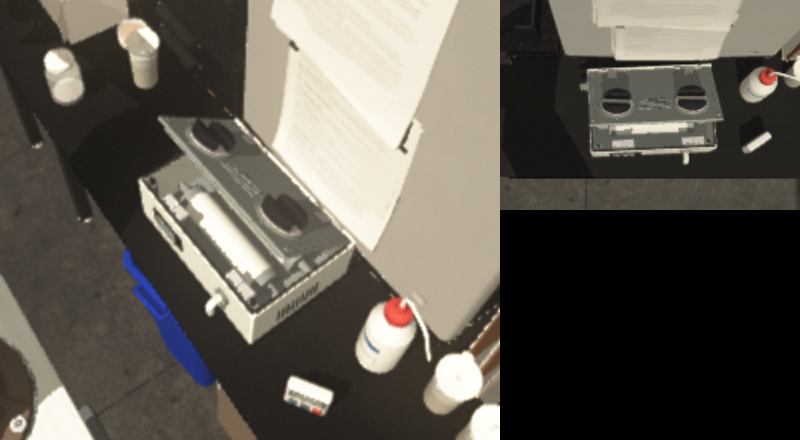

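carry_out --commands '[{"dp": [0,0,-0.04],"rotation": [0,0,-8]},{"dp": [0,0,-0.04],"rotation": [0,0,-8]},{"dp": [0,0,-0.04],"rotation": [0,0,-8]},{"dp": [0.016,0.055,0],"rotation": [0,0,0]},{"dp": [0.016,0.055,0],"rotation": [0,0,0]},{"dp": [0.016,0.055,0],"rotation": [0,0,0]},{"dp": [0.016,0.055,0],"rotation": [0,0,0]},{"dp": [0.016,0.055,0],"rotation": [0,0,0]}]' --grip 0.0 --force 20

```text
t: 1.9
eef_pos: [0.3398, 0.3547, 0.3377]
ee_rot: [-3.141, -0.0, 0.043]
force: [0.6, -0.9, 0.2]
width: 0.0131
gripper_force: 0.0
```

carry_out --commands '[{"dp": [0.016,0.055,0],"rotation": [0,0,0]},{"dp": [0.016,0.055,0],"rotation": [0,0,0]},{"dp": [0.016,0.055,0],"rotation": [0,0,0]},{"dp": [0.016,0.055,0],"rotation": [0,0,0]},{"dp": [0.016,0.055,0],"rotation": [0,0,0]},{"dp": [0,0.0,0],"rotation": [0,0,0]},{"dp": [0,0.0,0],"rotation": [0,0,0]}]'

```text
t: 2.78
eef_pos: [0.4313, 0.085, 0.3374]
ee_rot: [-3.141, -0.0, 0.042]
force: [-1.3, 0.0, 0.6]
width: 0.0008
gripper_force: 0.0
```

carry_out --commands '[{"dp": [0.009,0.0555,0],"rotation": [0,0,0]},{"dp": [0.009,0.0555,0],"rotation": [0,0,0]},{"dp": [0,0,0.03],"rotation": [0,0,0]},{"dp": [0,0,0.03],"rotation": [0,0,0]},{"dp": [0,0,0.015],"rotation": [0,0,0]},{"dp": [0,0,0.015],"rotation": [0,0,0]},{"dp": [0,0,0.01],"rotation": [0,0,0]},{"dp": [0,0,0.01],"rotation": [0,0,0]}]'

```text
t: 3.78
eef_pos: [0.4545, -0.0245, 0.2273]
ee_rot: [-3.142, -0.001, 0.044]
force: [0.2, -0.1, 0.7]
width: 0.0001
gripper_force: 0.3
```

carry_out --commands '[{"dp": [0,0,0.01],"rotation": [0,0,0]},{"dp": [0,0,0.01],"rotation": [0,0,0]},{"dp": [0,0,0.01],"rotation": [0,0,0]},{"dp": [0,0,0.01],"rotation": [0,0,0]},{"dp": [0,0,0.01],"rotation": [0,0,0]},{"dp": [0,0,0],"rotation": [0,0,0]}]'

```text
t: 4.53
eef_pos: [0.4535, -0.025, 0.1764]
ee_rot: [3.141, 0.002, 0.043]
force: [0.1, 0.7, 0.6]
width: 0.0007
gripper_force: 0.0
```

carry_out --commands '[{"dp": [0,0,0.008],"rotation": [0,0,0]},{"dp": [0,0,0.006],"rotation": [0,0,0]},{"dp": [0,0,0.003],"rotation": [0,0,0]},{"dp": [0,0,0],"rotation": [0,0,0]}]'

```text
t: 5.03
eef_pos: [0.454, -0.0249, 0.1601]
ee_rot: [3.141, 0.0, 0.043]
force: [0.0, -0.2, 0.1]
width: 0.0003
gripper_force: 0.0
```

Run:
```python
from h import *
s=readout.get_state(); print(s['eef_pos'],s['force'])
im,d=vision.grab_frame('side'); cv2.imwrite('pics/s1.png',cv2.resize(im[110:330,150:400,::-1],(500,440)))
```

```text
[ 0.4539554  -0.02489919  0.16014549] [ 0.04825971 -0.22214212  0.1100132 ]
```

View pics/s1.png

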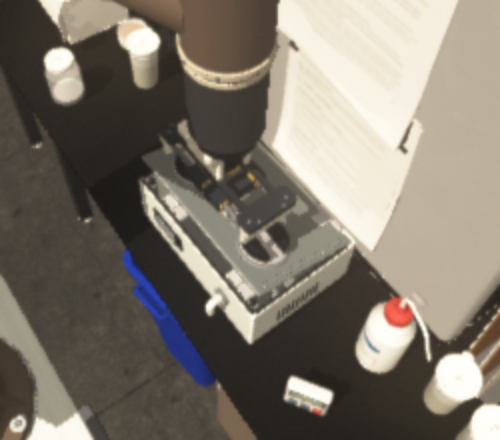

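The picture shows the cover pushed most of the way down by the shut fingers (about pixel 240,190), its front edge still slightly proud. I'll press further.

carry_out --commands '[{"dp": [0,0,0.002],"rotation": [0,0,0]},{"dp": [0,0,0.002],"rotation": [0,0,0]},{"dp": [0,0,0],"rotation": [0,0,0]}]'

```text
t: 5.45
eef_pos: [0.454, -0.0249, 0.1562]
ee_rot: [3.142, 0.0, 0.043]
force: [0.9, -0.1, 0.1]
width: 0.0004
gripper_force: 0.0
```

```bash
cat > ang.py <<'E'
from h import *
def plane(n):
    im,d=vision.grab_frame(n);P=pts(n,d)
    m=(d>0)&(P[...,0]>.38)&(P[...,0]<.59)&(P[...,1]>-.19)&(P[...,1]<.13)&(P[...,2]>.124)&(P[...,2]<.25)
    Q=P[m];rng=np.random.default_rng(0);best=0
    for _ in range(2000):
        s=Q[rng.choice(len(Q),3,False)];nn=np.cross(s[1]-s[0],s[2]-s[0]);nn/=np.linalg.norm(nn)+1e-12
        if abs(nn[2])<.7: continue
        k=abs((Q-s[0])@nn)<.0015
        if k.sum()>best:best=k.sum();K=k
    c=Q[K].mean(0);nn=np.linalg.svd(Q[K]-c)[2][2];nn*=np.sign(nn[2])
    return im,d,P,Q,c,nn,best,Q[K]
if __name__=='__main__':
    print(readout.get_state()['force'])
    for n in('side','top'):
        r=plane(n); print(n,r[4].round(4),'tilt',(r[5][0]/r[5][2]).round(4),(r[5][1]/r[5][2]).round(4),r[6])
E
python3 ang.py
```

```text
[ 0.90892685 -0.12150689  0.13420094]
side [ 0.4819 -0.0626  0.1545] tilt 0.2447 0.0112 1522
top [ 0.4724 -0.0502  0.1591] tilt 0.2458 0.013 399
```

Run:
```python
from h import *
o=np.zeros((600,800,3),np.uint8)
im,d=vision.grab_frame('side'); o[:600,:450]=cv2.resize(im[150:290,205:310,::-1],(450,600),interpolation=cv2.INTER_CUBIC)
P=pts('side',d)
im,d=vision.grab_frame('top'); o[:300,450:]=cv2.resize(im[155:240,230:330,::-1],(350,300),interpolation=cv2.INTER_CUBIC)
cv2.imwrite('pics/s2.png',o)
print(readout.get_state()['joint_efforts'])
```

```text
[-8.10213041e-04 -2.95926601e+01  2.60478133e+01  6.12287298e+00
  8.67696642e-02  7.33770344e-05]
```

View pics/s2.png

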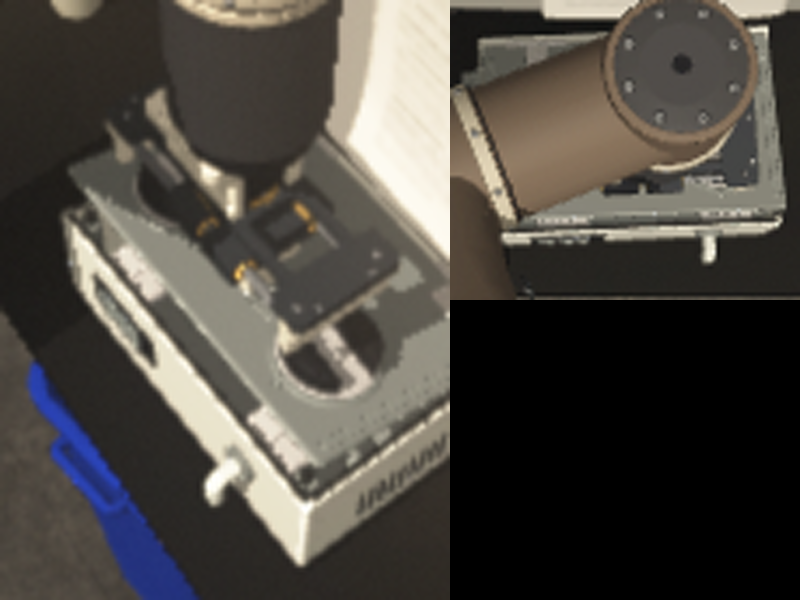

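The picture shows the gripper body across both heads and the cover still about 0.24 rad open, front edge well above the rim. I can't see the fingertips, so I'll check the geometry in the depth image.

Run:
```python
from h import *
c,f,M,o=cam('side')
for p in([.454,-.025,.131],[.454,-.025,.156],[.454,-.025,.197],[.454,-.025,.161],[.415,-.121,.197],[.415,.071,.197],[.493,-.121,.197]):
    q=M.T@(np.array(p)-o); print(p,(q[:2]/q[2]*f+[c['cx'],c['cy']]).round(1),q[2].round(3))
im,d=vision.grab_frame('side');P=pts('side',d)
for v in range(160,236,4): print(v,' '.join('%4d,%4d,%3d'%tuple(P[v,u]*1000) for u in range(240,306,6)))
```

```text
[0.454, -0.025, 0.131] [262.1 219.5] 1.008
[0.454, -0.025, 0.156] [262.2 215.1] 0.987
[0.454, -0.025, 0.197] [262.2 207.5] 0.953
[0.454, -0.025, 0.161] [262.2 214.2] 0.983
[0.415, -0.121, 0.197] [271.  241.2] 0.896
[0.415, 0.071, 0.197] [231.5 190.2] 0.985
[0.493, -0.121, 0.197] [295.2 226. ] 0.921
160  572, 290,  0  408, -28,435  413, -44,449  420, -56,456  429, -64,456  441, -68,453  455, -71,446  476, -64,425  626,  84,170  621,  52,206  625,  31,225
164  563, 275, -1  408, -27,421  412, -45,436  421, -54,439  430, -64,443  441, -69,441  456, -70,432  478, -63,409  628,  84,149  619,  47,194  621,  25,215
168  552, 258,  0  408, -27,407  413, -44,421  421, -54,427  430, -64,430  441, -69,428  457, -70,417  480, -62,392  627,  81,132  619,  45,177  620,  22,200
172  420,  23,328  408, -25,390  412, -44,408  420, -56,415  429, -64,417  442, -68,411  457, -70,402  483, -60,372  627,  79,113  620,  44,157  620,  18,185
176  413,  12,329  408, -24,374  412, -44,393  420, -55,399  430, -63,400  443, -68,397  459, -69,386  628, 109, 59  628,  78, 92  618,  40,143  619,  15,169
180  426, 
[... 1502 characters left out ...]
441,-101,271  453,-109,270  465,-118,272  492,-111,236  547, -81,139
220  404,  17,116  403, -19,169  417, -28,170  432, -35,164  446, -44,163  422,-102,273  434,-111,273  446,-119,274  473,-111,235  523, -83,144  537, -92,142
224  395,   3,122  434,  36, 31  409, -40,172  424, -47,169  439, -55,164  419,-107,263  428,-119,271  453,-112,235  489, -96,175  513, -95,149  529,-103,144
228  393,   0,103  426,  23, 34  442,  13, 31  416, -59,171  431, -66,168  419,-108,243  433,-114,239  473, -92,163  481,-106,176  505,-105,149  521,-113,144
232  391,   0, 82  396, -28,121  433,   0, 36  410, -68,170  423, -77,169  435, -88,173  444,-102,185  464,-104,167  478,-112,165  496,-117,153  511,-124,148
```

carry_out --commands '[{"dp": [0,0,0.005],"rotation": [0,0,0]},{"dp": [0,0,0.005],"rotation": [0,0,0]},{"dp": [0,0,0],"rotation": [0,0,0]}]'

```text
t: 6.08
eef_pos: [0.4537, -0.025, 0.1458]
ee_rot: [3.141, 0.001, 0.043]
force: [0.1, 0.4, -0.6]
width: 0.0006
gripper_force: 0.0
```

```bash
python3 ang.py
```

```text
[ 0.12405022  0.39343667 -0.64118825]
side [ 0.4813 -0.0652  0.1468] tilt 0.1558 0.0097 1540
top [ 0.4724 -0.0479  0.1503] tilt 0.1598 0.0086 405
```

carry_out --commands '[{"dp": [0,0,0.005],"rotation": [0,0,0]},{"dp": [0,0,0.005],"rotation": [0,0,0]},{"dp": [0,0,0.003],"rotation": [0,0,0]},{"dp": [0,0,0],"rotation": [0,0,0]}]'

```text
t: 6.68
eef_pos: [0.4539, -0.0249, 0.133]
ee_rot: [3.141, 0.001, 0.043]
force: [0.1, -0.4, -0.1]
width: 0.0007
gripper_force: 0.0
```

```bash
python3 ang.py
```

```text
[ 0.10169048 -0.40263128 -0.12286614]
side [ 0.4812 -0.063   0.1372] tilt 0.0585 0.0032 1506
top [ 0.4745 -0.04    0.1398] tilt 0.0609 -0.0014 417
```

carry_out --commands '[{"dp": [0,0,0.002],"rotation": [0,0,0]},{"dp": [0,0,0.002],"rotation": [0,0,0]},{"dp": [0,0,0.001],"rotation": [0,0,0]},{"dp": [0,0,0],"rotation": [0,0,0]},{"dp": [0,0,0],"rotation": [0,0,0]}]'

```text
t: 7.4
eef_pos: [0.454, -0.0249, 0.1284]
ee_rot: [3.142, 0.0, 0.043]
force: [1.0, 1.1, -0.3]
width: 0.0005
gripper_force: 0.0
```

```bash
python3 ang.py
```

```text
[ 0.9644062   1.12129363 -0.33144598]
side [ 0.4812 -0.0662  0.1343] tilt 0.0265 0.0021 1551
top [ 0.4748 -0.0501  0.1365] tilt 0.0298 0.0041 439
```

carry_out --commands '[{"dp": [0,0,0.001],"rotation": [0,0,0]},{"dp": [0,0,0.001],"rotation": [0,0,0]},{"dp": [0,0,0],"rotation": [0,0,0]},{"dp": [0,0,0],"rotation": [0,0,0]}]'

```text
t: 8.0
eef_pos: [0.4541, -0.0249, 0.1265]
ee_rot: [3.142, -0.0, 0.043]
force: [0.3, 0.1, 4.7]
width: 0.0004
gripper_force: 2.0
```

```bash
python3 ang.py
```

```text
[0.3151437  0.05296508 4.69276052]
side [ 0.4811 -0.0662  0.1332] tilt 0.0117 0.0031 1569
top [ 0.4726 -0.0494  0.1356] tilt 0.0182 0.004 419
```

carry_out --commands '[{"dp": [0,0,0.001],"rotation": [0,0,0]},{"dp": [0,0,0.001],"rotation": [0,0,0]},{"dp": [0,0,0],"rotation": [0,0,0]},{"dp": [0,0,0],"rotation": [0,0,0]}]'

```text
t: 8.6
eef_pos: [0.454, -0.0249, 0.1248]
ee_rot: [3.142, -0.0, 0.043]
force: [-3.0, 1.3, 7.7]
width: 0.0001
gripper_force: 4.3
```

carry_out --commands '[{"dp": [0,0,-0.03],"rotation": [0,0,0]},{"dp": [0,0,-0.05],"rotation": [0,0,0]},{"dp": [0,0,-0.05],"rotation": [0,0,0]},{"dp": [-0.003,0.055,0],"rotation": [0,0,0]},{"dp": [-0.003,0.055,0],"rotation": [0,0,0]},{"dp": [-0.003,0.055,0],"rotation": [0,0,0]},{"dp": [-0.003,0.055,0],"rotation": [0,0,0]},{"dp": [0,0,0],"rotation": [0,0,0]}]' --grip 0.03

```text
t: 9.6
eef_pos: [0.4508, -0.2482, 0.2533]
ee_rot: [-3.141, 0.002, 0.038]
force: [-0.6, 0.4, 0.2]
width: 0.0296
gripper_force: 0.0
```

Run:
```python
from ang import *
print(readout.get_state()['eef_pos'],readout.get_state()['width'])
o=np.zeros((600,800,3),np.uint8)
for i,n in enumerate(('side','top')):
    im,d,P,Q,c,nn,best,K=plane(n)
    print(n,c.round(4),nn.round(4),best)
    np.savez(f's3_{n}.npz',im=im,P=P,d=d)
    ok=(d>0)&(P[...,0]>.38)&(P[...,0]<.6)&(P[...,1]>-.19)&(P[...,1]<.14)
    hd=ok&(P[...,2]>.150)&(P[...,2]<.164)
    for s in(1,-1):
        t=P[hd&((P[...,1]+.025)*s>.035)&((P[...,1]+.025)*s<.125)]
        (x,y),r=cv2.minEnclosingCircle(t[:,:2].astype(np.float32)); print('head',s,len(t),round(x,4),round(y,4),round(r,4),'z',np.median(t[:,2]).round(4), 'mean',t.mean(0).round(4))
    rect=cv2.minAreaRect((K[:,:2]*1000).astype(np.float32)); print('rect',rect)
    # fingers: low points of gripper
    g=(d>0)&(abs(P[...,0]-.454)<.06)&(P[...,1]<-.13)&(P[...,2]>.17); print('gripper low z',np.percentile(P[g][:,2],[0,1,5]).round(3), P[g][np.argsort(P[g][:,2])[:4]].round(3).tolist())
    if i==0: o[:600,:450]=cv2.resize(im[150:290,205:310,::-1],(450,600),interpolation=cv2.INTER_CUBIC)
    else: o[:300,450:]=cv2.resize(im[155:240,230:330,::-1],(350,300),interpolation=cv2.INTER_CUBIC)
cv2.imwrite('pics/s3.png',o)
```

```text
[ 0.45078071 -0.24819219  0.25332606] 0.02960200928059998
side [ 0.4754 -0.0062  0.1337] [ 0.0191 -0.0014  0.9998] 1943
head 1 154 0.4509 0.0534 0.0323 z 0.1555 mean [0.4502 0.053  0.1553]
head -1 165 0.4574 -0.1025 0.0324 z 0.1553 mean [ 0.4511 -0.1051  0.1552]
rect ((487.8851623535156, -22.965988159179688), (180.15383911132812, 273.83917236328125), 2.5292139053344727)
gripper low z [0.262 0.34  0.351] [[0.441, -0.232, 0.262], [0.442, -0.23, 0.263], [0.445, -0.233, 0.265], [0.441, -0.234, 0.266]]
top [0.487  0.0405 0.1358] [ 0.0288 -0.0018  0.9996] 799
head 1 141 0.4523 0.0542 0.032 z 0.1574 mean [0.4527 0.0543 0.1576]
head -1 0 0.0 0.0 0.0 z nan mean [nan nan nan]
rect ((488.71954345703125, 36.26385498046875), (182.4511260986328, 157.1084442138672), 2.3091487884521484)
gripper low z [0.17  0.179 0.215] [[0.508, -0.662, 0.17], [0.472, -0.659, 0.17], [0.502, -0.658, 0.17], [0.447, -0.66, 0.17]]
  return _methods._mean(a, axis=axis, dtype=dtype,
  ret = ret.dtype.type(ret / rcount)
<stdin>:12: RuntimeWarning: Mean of empty slice.
  ret = um.true_divide(
```

View pics/s3.png

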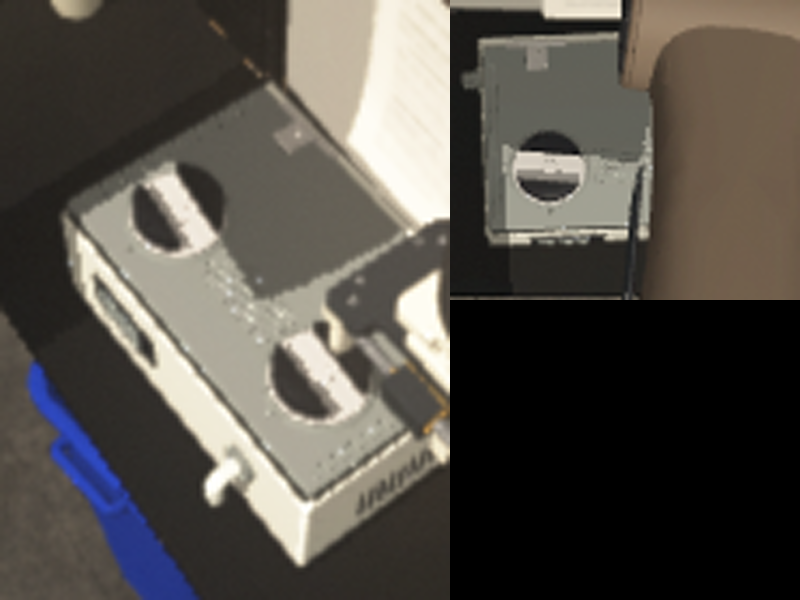

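The picture shows the cover down on its rim. Both black heads have pale slots roughly parallel to the front edge, left at (180,210) and right at (320,375) in the crop. Next I'll measure the slot angles.

Run:
```python
from h import *
for n in('side','top'):
    z=np.load(f's3_{n}.npz');P,d,im=z['P'],z['d'],z['im'].astype(int).sum(-1)/3
    for c in((.4515,.054),(.457,-.1025)):
        r=np.hypot(P[...,0]-c[0],P[...,1]-c[1])
        m=(d>0)&(r<.034)&(P[...,2]>.132)&(P[...,2]<.17)&(im>110)
        q=P[m]; 
        if len(q)<20: continue
        k=np.median(q[:,2]); Q=(q[:,:2]*1000).astype(np.float32)
        vx,vy,x0,y0=cv2.fitLine(Q,cv2.DIST_HUBER,0,.01,.01).ravel()
        s=np.sign(vy); print(n,c,len(q),'z',k.round(4),'dir angle from +y (cw+)',np.degrees(np.arctan2(vx*s,vy*s)).round(1),'rect',[np.round(a,1) for a in cv2.minAreaRect(Q)])
```

```text
side (0.4515, 0.054) 185 z 0.1395 dir angle from +y (cw+) 8.8 rect [array([442.1,  54.8]), array([66.9, 48.4]), np.float64(87.9)]
side (0.457, -0.1025) 247 z 0.1394 dir angle from +y (cw+) 8.8 rect [array([ 450.1, -102. ]), array([66.4, 54.1]), np.float64(83.9)]
top (0.4515, 0.054) 175 z 0.1416 dir angle from +y (cw+) 3.7 rect [array([442.3,  54.4]), array([66.5, 46.6]), np.float64(85.8)]
```

Run:
```python
from h import *
for n in('side','top'):
    z=np.load(f's3_{n}.npz');P,d,im=z['P'],z['d'],z['im'].astype(int).sum(-1)/3
    for c in((.4515,.054),(.457,-.1025)):
        D=P[...,:2]-np.array(c); r=np.hypot(D[...,0],D[...,1])
        m=(d>0)&(r<.031)&(P[...,2]>.132)&(P[...,2]<.17)&(im>110)&(D[...,0]>-.022)
        if m.sum()<20: continue
        # per y-bin x min/max of bright floor
        q=D[m]*1000
        b=np.arange(-28,29,7); E=[(b[i]+3.5,*np.percentile(q[(q[:,1]>=b[i])&(q[:,1]<b[i+1])][:,0],[3,97])) for i in range(8) if ((q[:,1]>=b[i])&(q[:,1]<b[i+1])).sum()>3]
        E=np.array(E); print(n,c); print(E.round(1).tolist()); print('slopes deg',[np.degrees(np.arctan(np.polyfit(E[:,0],E[:,j],1)[0])).round(1) for j in(1,2)])
```

```text
side (0.4515, 0.054)
[[-24.5, -12.1, 10.6], [-17.5, -8.2, 11.6], [-10.5, -8.6, 12.2], [-3.5, -8.8, 12.9], [3.5, -7.5, 13.8], [10.5, -7.5, 15.0], [17.5, -5.7, 14.9], [24.5, -10.0, 14.5]]
slopes deg [np.float64(3.2), np.float64(5.2)]
side (0.457, -0.1025)
[[-24.5, -15.9, 14.2], [-17.5, -13.6, 13.9], [-10.5, -5.4, 14.3], [-3.5, -6.0, 15.9], [3.5, -5.1, 15.5], [10.5, -5.3, 15.9], [17.5, -6.0, 15.5], [24.5, -4.4, 14.1]]
slopes deg [np.float64(11.5), np.float64(1.2)]
top (0.4515, 0.054)
[[-24.5, -12.7, 11.0], [-17.5, -10.8, 11.1], [-10.5, -8.7, 11.2], [-3.5, -9.1, 11.3], [3.5, -9.0, 12.7], [10.5, -9.0, 14.6], [17.5, -9.0, 14.5], [24.5, -7.7, 14.6]]
slopes deg [np.float64(4.2), np.float64(5.2)]
```

carry_out --commands '[{"dp": [0.004,-0.05,0],"rotation": [0,0,0]},{"dp": [0.004,-0.05,0],"rotation": [0,0,0]},{"dp": [0.004,-0.0455,0],"rotation": [0,0,0]},{"dp": [0,0,0.03],"rotation": [0,0,4.5]},{"dp": [0,0,0.03],"rotation": [0,0,0]},{"dp": [0,0,0.02],"rotation": [0,0,0]},{"dp": [0,0,0],"rotation": [0,0,0]}]'

```text
t: 10.58
eef_pos: [0.4561, -0.0982, 0.1733]
ee_rot: [3.141, 0.003, -0.034]
force: [-0.9, -0.3, -0.2]
width: 0.0298
gripper_force: 0.0
```

Run:
```python
from ang import *
s=readout.get_state();print(s['eef_pos'],s['ee_rot'],s['width'])
im,d,P,Q,c,nn,best,K=plane('side');print('tilt',nn[0])
cv2.imwrite('pics/s4.png',cv2.resize(im[170:270,240:340,::-1],(600,600),interpolation=cv2.INTER_CUBIC))
```

```text
[ 0.45614139 -0.09823175  0.17326522] [ 3.14130008e+00  2.70019197e-03 -3.35710972e-02] 0.029840674939049086
tilt 0.01653924082992539
```

View pics/s4.png

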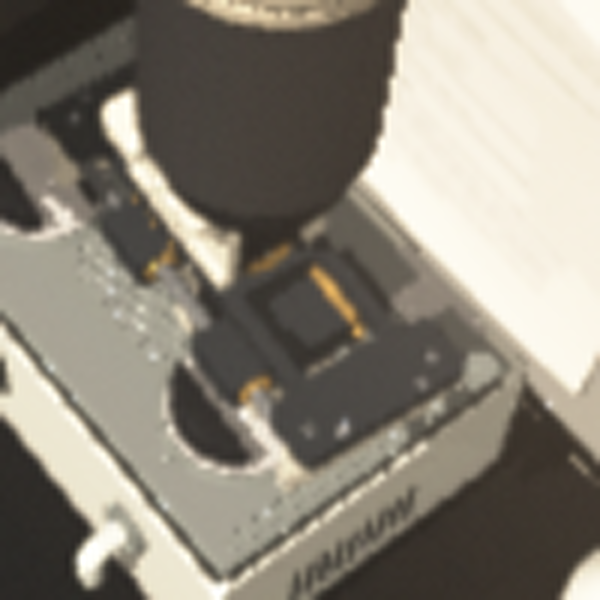

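The picture shows the gripper straddling the right head at (230,400), with nothing touching. I'll centre it and go down into the slot.

carry_out --commands '[{"dp": [0.001,0.004,0],"rotation": [0,0,0]},{"dp": [0,0,0.015],"rotation": [0,0,0]},{"dp": [0,0,0.008],"rotation": [0,0,0]},{"dp": [0,0,0.005],"rotation": [0,0,0]},{"dp": [0,0,0],"rotation": [0,0,0]}]'

```text
t: 11.25
eef_pos: [0.4578, -0.1034, 0.1459]
ee_rot: [3.141, 0.001, -0.036]
force: [0.4, 0.9, 0.3]
width: 0.03
gripper_force: 0.0
```

carry_out --commands '[{"dp": [0,0,0.004],"rotation": [0,0,0]},{"dp": [0,0,0.004],"rotation": [0,0,0]},{"dp": [0,0,0.003],"rotation": [0,0,0]},{"dp": [0,0,0],"rotation": [0,0,0]}]'

```text
t: 11.75
eef_pos: [0.4579, -0.1033, 0.1351]
ee_rot: [3.141, 0.001, -0.035]
force: [0.2, 0.3, -1.3]
width: 0.0299
gripper_force: 0.0
```

carry_out --commands '[{"dp": [0,0,0],"rotation": [0,0,6]},{"dp": [0,0,0],"rotation": [0,0,6]},{"dp": [0,0,0],"rotation": [0,0,6]},{"dp": [0,0,0],"rotation": [0,0,6]},{"dp": [0,0,0],"rotation": [0,0,6]}]'

```text
t: 12.38
eef_pos: [0.4576, -0.1032, 0.1352]
ee_rot: [3.141, 0.001, -0.563]
force: [-2.5, 1.4, 0.1]
width: 0.0301
gripper_force: 0.9
```

```bash
python3 -c "
from h import *
s=readout.get_state();print(s['eef_pos'],s['force'],s['moment'])"
```

```text
[ 0.45756862 -0.10323273  0.13524571] [-2.45368124  1.442286    0.07946946] [0.34044559 0.59668594 0.01865601]
```

carry_out --commands '[{"dp": [0,0,0],"rotation": [0,0,6]},{"dp": [0,0,0],"rotation": [0,0,6]},{"dp": [0,0,0],"rotation": [0,0,6]},{"dp": [0,0,0],"rotation": [0,0,6]},{"dp": [0,0,0],"rotation": [0,0,6]},{"dp": [0,0,0],"rotation": [0,0,6]}]'

```text
t: 13.12
eef_pos: [0.457, -0.103, 0.135]
ee_rot: [3.14, 0.001, -1.191]
force: [-3.0, 5.7, 1.8]
width: 0.0301
gripper_force: 3.4
```

```bash
python3 -c "
from h import *
s=readout.get_state();print(s['eef_pos'],s['force'],s['moment'])"
```

```text
[ 0.45699994 -0.10301821  0.1350261 ] [-3.00083324  5.67667697  1.8064191 ] [2.14335891 1.29391387 0.20678444]
```

carry_out --commands '[{"dp": [0,0,0],"rotation": [0,0,6]},{"dp": [0,0,0],"rotation": [0,0,6]},{"dp": [0,0,0],"rotation": [0,0,6]},{"dp": [0,0,0],"rotation": [0,0,4]},{"dp": [0,0,0],"rotation": [0,0,3]},{"dp": [0,0,0],"rotation": [0,0,0]}]'

```text
t: 13.88
eef_pos: [0.4565, -0.1025, 0.1345]
ee_rot: [3.139, 0.001, -1.625]
force: [-3.4, 5.3, -1.9]
width: 0.0301
gripper_force: 3.1
```

```bash
python3 -c "
from h import *
s=readout.get_state();print(s['eef_pos'],s['force'],s['moment'])"
```

```text
[ 0.45651892 -0.10246022  0.13448278] [-3.38254152  5.34422902 -1.8970498 ] [2.29193375 1.31146238 0.05000588]
```

carry_out --commands '[{"dp": [0,0,0],"rotation": [0,0,2]},{"dp": [0,0,0],"rotation": [0,0,2]},{"dp": [0,0,0],"rotation": [0,0,2]},{"dp": [0,0,0],"rotation": [0,0,0]}]'

```text
t: 14.38
eef_pos: [0.4566, -0.1019, 0.1344]
ee_rot: [3.138, 0.001, -1.725]
force: [-3.6, 11.2, -0.7]
width: 0.0301
gripper_force: 38.0
```

```bash
python3 -c "
from h import *
s=readout.get_state();print(s['eef_pos'],s['force'],s['moment'])"
```

```text
[ 0.45655119 -0.10192139  0.13443446] [-3.64194342 11.16448336 -0.72465954] [3.95983708 1.67449055 2.37948811]
```

carry_out --commands '[{"dp": [0,0,0],"rotation": [0,0,-6]},{"dp": [0,0,0],"rotation": [0,0,-4]},{"dp": [0,0,0],"rotation": [0,0,0]},{"dp": [0,0,-0.015],"rotation": [0,0,0]},{"dp": [0,0,-0.03],"rotation": [0,0,0]},{"dp": [0,0,-0.04],"rotation": [0,0,0]},{"dp": [0,0,0],"rotation": [0,0,0]}]'

```text
t: 15.25
eef_pos: [0.4603, -0.1034, 0.2246]
ee_rot: [-3.134, 0.0, -1.555]
force: [-0.1, 1.2, -0.4]
width: 0.0299
gripper_force: 0.0
```

```bash
python3 -c "
from h import *
s=readout.get_state();print(s['eef_pos'],s['ee_rot'],s['force'],s['moment'])"; python3 ang.py
```

```text
[ 0.46029123 -0.10342027  0.2246371 ] [-3.13442523e+00  1.16408876e-04 -1.55466967e+00] [-0.11536038  1.16875838 -0.43471261] [ 0.09115082 -0.02001377  0.00728855]
[-0.11536038  1.16875838 -0.43471261]
side [ 0.4803 -0.0513  0.1326] tilt 0.0036 0.0028 1472
top [ 0.4255 -0.0526  0.1351] tilt -0.066 -0.0162 181
```

carry_out --commands '[{"dp": [-0.0525,0.002,0],"rotation": [0,0,0]},{"dp": [-0.0525,0.002,0],"rotation": [0,0,0]},{"dp": [-0.0525,0.002,0],"rotation": [0,0,0]},{"dp": [0,0,0],"rotation": [0,0,-10]},{"dp": [0,0,0],"rotation": [0,0,-10]},{"dp": [0,0,0],"rotation": [0,0,-10]},{"dp": [0,0,0],"rotation": [0,0,-10]},{"dp": [0,0,0],"rotation": [0,0,-10]}]'

```text
t: 16.35
eef_pos: [0.4488, 0.0538, 0.2196]
ee_rot: [3.14, 0.001, -0.676]
force: [0.3, -0.4, -0.3]
width: 0.0302
gripper_force: 0.0
```

carry_out --commands '[{"dp": [0,0,0],"rotation": [0,0,-10]},{"dp": [0,0,0],"rotation": [0,0,-10]},{"dp": [0,0,0],"rotation": [0,0,-8]},{"dp": [0,0,0],"rotation": [0,0,-6]},{"dp": [0,0,0],"rotation": [0,0,0]},{"dp": [0,0,0],"rotation": [0,0,0]}]'

```text
t: 17.1
eef_pos: [0.4492, 0.0539, 0.22]
ee_rot: [3.141, 0.001, -0.09]
force: [-1.0, -0.4, -0.6]
width: 0.0303
gripper_force: 0.0
```

Run:
```python
from ang import *
s=readout.get_state();print(s['eef_pos'],s['ee_rot'])
im,d,P,Q,c,nn,best,K=plane('side');print('tilt',nn[0])
cv2.imwrite('pics/s5.png',cv2.resize(im[150:270,210:330,::-1],(600,600),interpolation=cv2.INTER_CUBIC))
```

```text
[0.44920132 0.05388773 0.21998097] [ 3.14111360e+00  7.46885654e-04 -9.04946223e-02]
tilt 0.006954341015866077
```

View pics/s5.png

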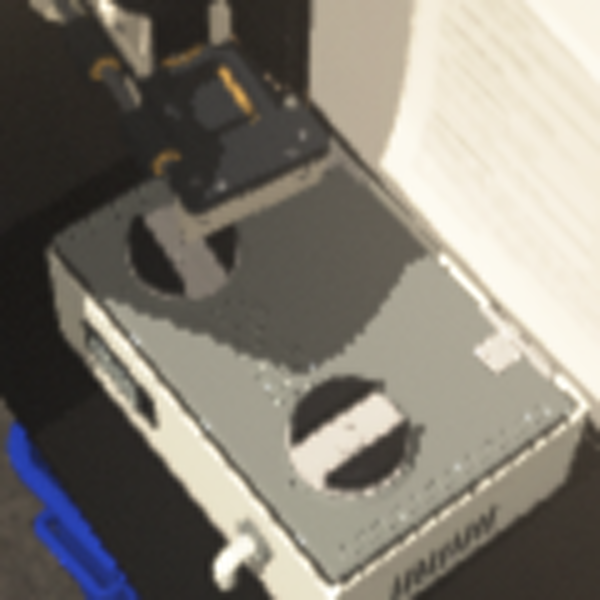

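The right slot, at (350,430), now points to the front, so it is locked. The left slot, at (185,250), is still open with the gripper above it. Next I go down into the left one.

carry_out --commands '[{"dp": [0.003,0,0.03],"rotation": [0,0,0]},{"dp": [0,0,0.03],"rotation": [0,0,0]},{"dp": [0,0,0.01],"rotation": [0,0,0]},{"dp": [0,0,0.004],"rotation": [0,0,0]},{"dp": [0,0,0.004],"rotation": [0,0,0]},{"dp": [0,0,0.004],"rotation": [0,0,0]},{"dp": [0,0,0.003],"rotation": [0,0,0]},{"dp": [0,0,0],"rotation": [0,0,0]}]'

```text
t: 18.15
eef_pos: [0.4524, 0.0538, 0.1353]
ee_rot: [-3.142, 0.0, -0.088]
force: [-0.2, 0.2, 0.6]
width: 0.0298
gripper_force: 0.0
```

carry_out --commands '[{"dp": [0,0,0],"rotation": [0,0,6]},{"dp": [0,0,0],"rotation": [0,0,6]},{"dp": [0,0,0],"rotation": [0,0,6]},{"dp": [0,0,0],"rotation": [0,0,6]},{"dp": [0,0,0],"rotation": [0,0,6]},{"dp": [0,0,0],"rotation": [0,0,6]},{"dp": [0,0,0],"rotation": [0,0,6]},{"dp": [0,0,0],"rotation": [0,0,6]}]'

```text
t: 19.15
eef_pos: [0.4518, 0.0537, 0.1352]
ee_rot: [3.141, 0.001, -0.929]
force: [-2.2, 0.8, 0.6]
width: 0.0299
gripper_force: 1.2
```

carry_out --commands '[{"dp": [0,0,0],"rotation": [0,0,6]},{"dp": [0,0,0],"rotation": [0,0,6]},{"dp": [0,0,0],"rotation": [0,0,6]},{"dp": [0,0,0],"rotation": [0,0,6]},{"dp": [0,0,0],"rotation": [0,0,6]},{"dp": [0,0,0],"rotation": [0,0,6]},{"dp": [0,0,0],"rotation": [0,0,3]},{"dp": [0,0,0],"rotation": [0,0,0]}]'

```text
t: 20.15
eef_pos: [0.4524, 0.0539, 0.1354]
ee_rot: [3.142, 0.0, -1.606]
force: [0.5, 1.0, 0.4]
width: 0.03
gripper_force: 0.2
```

carry_out --commands '[{"dp": [0,0,0],"rotation": [0,0,2]},{"dp": [0,0,0],"rotation": [0,0,2]},{"dp": [0,0,0],"rotation": [0,0,2]},{"dp": [0,0,0],"rotation": [0,0,1]},{"dp": [0,0,0],"rotation": [0,0,0]}]'

```text
t: 20.78
eef_pos: [0.4526, 0.0539, 0.1355]
ee_rot: [-3.141, -0.0, -1.727]
force: [-1.3, 2.3, 1.7]
width: 0.03
gripper_force: 35.2
```

```bash
python3 -c "
from h import *
s=readout.get_state();print(s['eef_pos'],s['ee_rot'],s['force'],s['moment'])"
```

```text
[0.45255897 0.0538891  0.13545951] [-3.14132775e+00 -2.66612310e-04 -1.72685023e+00] [-1.2761532   2.26414477  1.6808411 ] [0.7866147  0.39618308 2.33474936]
```

At the stop, with the moment at 2.3 N m. I'll back off, lift clear and check.

carry_out --commands '[{"dp": [0,0,0],"rotation": [0,0,-6]},{"dp": [0,0,0],"rotation": [0,0,-4]},{"dp": [0,0,0],"rotation": [0,0,0]},{"dp": [0,0,-0.015],"rotation": [0,0,0]},{"dp": [0,0,-0.03],"rotation": [0,0,0]},{"dp": [0,0,-0.06],"rotation": [0,0,0]},{"dp": [0,0,-0.05],"rotation": [0,0,0]},{"dp": [0,0,0],"rotation": [0,0,0]}]'

```text
t: 21.78
eef_pos: [0.4544, 0.0543, 0.2946]
ee_rot: [-3.134, 0.003, -1.557]
force: [-1.5, 0.2, -0.9]
width: 0.03
gripper_force: 0.0
```

carry_out --commands '[{"dp": [-0.05,0,0],"rotation": [0,0,0]},{"dp": [-0.05,0,0],"rotation": [0,0,0]},{"dp": [-0.05,0,0],"rotation": [0,0,0]},{"dp": [-0.05,0,0],"rotation": [0,0,0]},{"dp": [0,0,0],"rotation": [0,0,0]},{"dp": [0,0,0],"rotation": [0,0,0]}]'

```text
t: 22.52
eef_pos: [0.4487, 0.2535, 0.2895]
ee_rot: [3.14, -0.001, -1.555]
force: [0.5, -0.2, -1.3]
width: 0.0301
gripper_force: 0.0
```

Run:
```python
from ang import *
im,d,P,Q,c,nn,best,K=plane('side');print('tilt',nn[0])
for l in('jar','cup','wash_bottle','timer'):
    for r in vision.trace(l,'side')[:1]:
        m=r['pixels']&(d>0);print(l,r['score'],np.median(P[m],0).round(3))
print('top tilt',plane('top')[5][0],readout.get_state()['eef_pos'])
cv2.imwrite('pics/s6.png',cv2.resize(im[150:270,210:330,::-1],(600,600),interpolation=cv2.INTER_CUBIC))
```

```text
tilt 0.0030927928404568014
jar 0.86 [0.406 0.405 0.067]
cup 0.41 [ 0.467 -0.053  0.132]
wash_bottle 0.68 [ 0.538 -0.283  0.117]
timer 0.79 [ 0.418 -0.276  0.059]
top tilt 0.004638053660608983 [0.44918353 0.25303398 0.29060384]
```

View pics/s6.png

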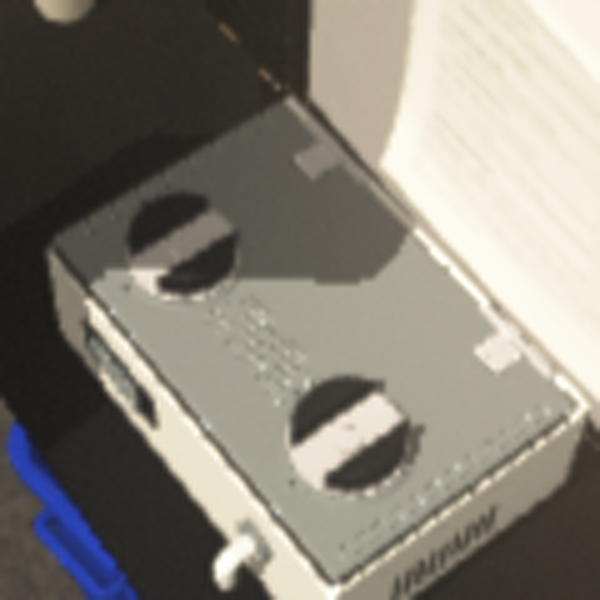

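The picture shows both slots, at (185,245) and (350,430), pointing to the front edge and the cover flush. The gripper is clear of everything.

```bash
python3 -c "
from station import arm
print(arm.job_done())"
```

```text
the job is handed in; nothing more can be done
None
```

The cover is pressed down flush (tilt about 0.004 rad), both fasteners are turned clockwise to their stops, and the job is handed in. The jar, wash bottle and timer still stand where they were. The cup wasn't found in the last camera check, but the arm never went near it.

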